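Confirm the pick of the wine-red bowls

ROBOT

A 6-joint arm with a two-finger parallel gripper is mounted at the origin on the work surface. World frame = base frame: x ahead of the robot, y to its left, z up, the work surface at z = 0. Lengths are in m, angles in rad, forces in N, time in s.
With the tool pointing down it reaches from about 0.3 to 0.875 m from the base axis. Payload 6.4 kg.
Tool frame: the origin (TCP) lies midway between the tips of the shut fingers; the grasp point (between the pads) lies ctrl.grip_depth behind it (ctrl.grip_depth is the distance from the TCP to the grasp point, in m); x points along the fingers, y is the direction in which the jaws open and shut, and the axes are right-handed (so a half turn about x gives the same grasp; the last joint's range is limited). The gripper opens to 85 mm and grips with 20 to 120 N. Pads are 22 mm wide; open, the fingers measure 114 mm over their backs; the gripper's body (76 mm by 85 mm) begins 54 mm behind the grasp point. The pads swing forward as they close: fully open they stand 13 mm farther back than shut.
Start: joints at [1.121, 0.181, 1.607, -0, 1.354, -0.206], TCP at [0.139, 0.558, 0.231] pointing down, gripper open.
Joint ranges: [-2.99, 2.99], [-0.89, 2.07], [0.3, 2.58], [-1.14, 4.28], [0, 2.63], [-3.12, 3.12]. Speed limits (rad/s): [2.57, 2.57, 3.01, 3.14, 3.14, 3.14].

INTERFACE

Orientations are given as a unit quaternion [w, x, y, z].
In Python, from bench import ctrl gives the robot as it stands.
- The arm moves only by the tool carry_out, never from a script. Its argument "motion" is one flat list of numbers, 7 for each row, row after row: the turn, a rotation vector about the tool's x, y, z in degrees, then the shift along the tool's x, y, z in m, then the gripper's target within -1 to 1 (shut at 1, half-way at 0, fully open at -1). A call has 1 to 10 rows; each row shifts and turns the pose as measured when the row begins, along the tool's axes as they then stand; what a row does not reach is not made up. A row lasts 1/10 s, in which the tool goes at most 50 mm and 8.59 degrees, less where a joint would pass 70% of its speed; a pose out of reach is approached as far as the arm can. A call with a gripper value outside its range is refused whole. The fingers move at their own pace and stop on an object; the grip force is fixed at half the most. Time passes only in rows, so rows that do not move let the fingers close. It gives the time, the measured TCP pose, the force and the opening at its end, in the units of the state.
- ctrl.get_obs(): the state, without advancing time (a new reading comes with each control period).
- ctrl.camera(name): name is "scene" or "top" or "wrist"; returns the picture (480x640x3 uint8, blue, green, red); there is no depth.
- ctrl.camera_params(name): a dict with "mtx" (3x3 intrinsics, pixels), "k1" (the pictures are not rectified: a ray, as slopes to the right and down, at radius r is drawn at 1 + k1 r^2 times it, then the intrinsics apply), "pose" (4x4, takes a point from camera to world coordinates); the wrist camera has in their place "hand_eye" (4x4, takes a point from camera to tool coordinates, whose origin is the TCP and whose axes are the tool frame's). Camera axes: x right, y down, z forward; pixel columns grow to the right and rows downward; lengths in m; the calibration is good to about 2 mm. A picture is of the moment at which its call begins: read the wrist's pose just before it. camera_params takes no time and is no camera call.
- ctrl.hand_in(): hands the job in, once; it reports no verdict.
Trained networks look in the newest picture that a camera, given by its name, has taken for a name from the list of things; names that differ only in an ending like _2 or _b are one class to them, and where a whole thing is asked for, a point or a joint stands for the part that bears it (a point fixed in the world has none). Each returns a list of dicts, best first, with "conf" (0 to 1); they miss things now and then, are a little off and sometimes report something else, mostly with a low value. They report only what shows in the picture. A call takes as long as a camera call. They do not tell look-alikes from the thing itself.
- ctrl.boxes_of(camera, thing): "point" ([x, y, z] in m, in the coordinates of the camera as it stood for that picture, good to about 4 mm: the middle of the surface that is visible of it).
- ctrl.trace(camera, thing): "pixels" (480x640 bool, what is visible of it).
- ctrl.landmark_of(camera, thing): "point" ([x, y, z] in m, in the coordinates of the camera as it stood for that picture, good to about 4 mm: a listed point, or the origin of a listed thing).
The state is a dict: "time_s": time; "q": joint angles; "dq": joint speeds; "joint_efforts": joint torques, N m; "eef_pos": TCP position; "eef_rot": TCP orientation; "wrist_force": force on the tool from outside, world axes, zero at the start; "torque": the same for the moment, N m; "opening": opening from 0.0 (shut) to 1.0 (fully open).
Only numpy, scipy, OpenCV 4.12 (cv2) and the standard library are available. Lean on these libraries where they do the work, as an engineer would, in place of code of your own. Each camera call takes 0.05 s, during which the arm holds its last target. There are 200 camera calls.

TASK

On the housewares shop's order counter, the pick of the wine-red bowls has to be confirmed. With the closed fingertips gently press the amber key that stands on the same mat as the wine-red bowls well down and let it come back up, then do the same with the green key on the console to close the order, and withdraw. Leave the other amber keys and the red cancel key unpressed, and do not lift or shift the pucks, the bowls or anything else.

Things in the scene. Friction and masses are not known exactly. Their poses are not given: they have to be found in the camera images.
- wine_key_top (a point): centre of the top face of the amber key on the pick puck that stands on the wine-red bowls' mat. The key is a 32 mm round cap, its top 36 mm above the counter, 10 mm proud of its puck; it goes straight down 7 mm against a spring (about 1.5 N at first, 5 N fully down) and comes back up by itself
- wine_key (a joint): how far the amber key by the wine-red bowls is pressed down, m: 0 up, 0.007 fully down
- wine_puck: the loose black pick puck with that key: disc 72 mm across, 22 mm high, about 0.15 kg, origin at the centre of its underside, which lies on a 4 mm mat
- wine_bowls_center (a point): centre (42 mm above the mat) of the loose stack of three nested wine-red bowls, 140 mm across the rim, 85 mm high, about 0.6 kg; it stands on the far half of a teal mat (310 x 170 x 4 mm), beyond its puck, rim 70 mm or more from the key's centre
- white_key_top (a point): centre of the top face of the amber key on the pick puck that stands on the white bowls' mat. The key is a 32 mm round cap, its top 36 mm above the counter, 10 mm proud of its puck; it goes straight down 7 mm against a spring (about 1.5 N at first, 5 N fully down) and comes back up by itself
- white_key (a joint): how far the amber key by the white bowls is pressed down, m: 0 up, 0.007 fully down
- white_puck: the loose black pick puck with that key: disc 72 mm across, 22 mm high, about 0.15 kg, origin at the centre of its underside, which lies on a 4 mm mat
- white_bowls_center (a point): centre (42 mm above the mat) of the loose stack of three nested white bowls, 140 mm across the rim, 85 mm high, about 0.6 kg; it stands on the far half of a teal mat (310 x 170 x 4 mm), beyond its puck, rim 70 mm or more from the key's centre
- grey_key_top (a point): centre of the top face of the amber key on the pick puck that stands on the grey bowls' mat. The key is a 32 mm round cap, its top 36 mm above the counter, 10 mm proud of its puck; it goes straight down 7 mm against a spring (about 1.5 N at first, 5 N fully down) and comes back up by itself
- grey_key (a joint): how far the amber key by the grey bowls is pressed down, m: 0 up, 0.007 fully down
- grey_puck: the loose black pick puck with that key: disc 72 mm across, 22 mm high, about 0.15 kg, origin at the centre of its underside, which lies on a 4 mm mat
- grey_bowls_center (a point): centre (42 mm above the mat) of the loose stack of three nested grey bowls, 140 mm across the rim, 85 mm high, about 0.6 kg; it stands on the far half of a teal mat (310 x 170 x 4 mm), beyond its puck, rim 70 mm or more from the key's centre
- close_key_top (a point): centre of the top face of the green close key on the console, the key to the left seen from the robot; same cap, travel and spring as the pucks' keys, its top 50 mm above the counter, 10 mm proud of the console. The console is a fixed grey box 210 mm deep, 170 mm wide, 40 mm high with a dark screen; its two keys are 80 mm apart on its side nearest the robot
- close_key (a joint): how far the green close key is pressed down, m: 0 up, 0.007 fully down
- cancel_key_top (a point): centre of the top face of the red cancel key on the console, the key to the right seen from the robot; same cap, travel and spring as the pucks' keys, its top 50 mm above the counter, 10 mm proud of the console. The console is a fixed grey box 210 mm deep, 170 mm wide, 40 mm high with a dark screen; its two keys are 80 mm apart on its side nearest the robot
- cancel_key (a joint): how far the red cancel key is pressed down, m: 0 up, 0.007 fully down
- tape_center (a point): centre of a loose cardboard-brown tape roll lying flat, 90 mm across, 45 mm high; a bystander near the robot's side of the mats
- marker_center (a point): centre of a loose blue marker with a white cap, 130 mm long, 17 mm thick, lying flat; a bystander near the robot's side of the mats
Mind the look-alikes: they are no part of the job. Leave any pink or purple look-alike of the wine_puck alone.

How it is judged:
By the outcome, as a careful person would: the job done as asked, in the order asked, and still so for the second after the job is handed in, with the robot touching nothing.
It also fails if it takes over 42 s, if anything falls off the work surface, if the arm or the gripper's body presses on something with over 40 N, if the wrist force passes 120 N, or if a joint passes its speed limit or range.

## Working session

There is one attempt and no reset: what is moved stays moved. The work goes in short steps, Python scripts to look and compute and a tool call to move; the robot and the scene stay as the last step left them, time stands still between calls to the robot, and variables do not carry over. Pictures are saved under pics/ and viewed, about 8 in all and at most 12, crops included, and the job is handed in when it is done.

Besides the shell and the picture viewer there is one more tool, called after "Call:" by a JSON object that holds its "fn" and its "kwargs", one argument or row to a line. carry_out: Moves the arm, as the interface text tells. Its arguments: {"type":"object","properties":{"motion":{"type":"array"}},"required":["motion"]}

```bash
mkdir -p pics; cat > h.py <<'E'
import numpy as np, cv2
from bench import ctrl
from scipy.spatial.transform import Rotation as R
def pose(cam):
    p=ctrl.camera_params(cam)
    if 'pose' in p: return np.array(p['pose'])
    o=ctrl.get_obs(); T=np.eye(4); q=o['eef_rot']
    T[:3,:3]=R.from_quat([q[1],q[2],q[3],q[0]]).as_matrix(); T[:3,3]=o['eef_pos']
    return T@np.array(p['hand_eye'])
def w(T,p): return (T@np.r_[p,1])[:3]
def px(cam,P,T):
    p=ctrl.camera_params(cam); c=np.linalg.inv(T)@np.r_[P,1]; s=c[:2]/c[2]; s=s*(1+p['k1']*(s@s))
    return (np.array(p['mtx'])@np.r_[s,1])[:2]
E
python3 - <<'E'
from h import *
for c in ('top','scene'):
    T=pose(c); cv2.imwrite(f'pics/{c}1.png',ctrl.camera(c))
    for n in ['wine_key_top','wine_bowls_center','white_bowls_center','grey_bowls_center','close_key_top','cancel_key_top']:
        for d in ctrl.landmark_of(c,n)[:4]: print(c,n,round(d['conf'],2),w(T,d['point']).round(3),px(c,w(T,d['point']),T).round())
o=ctrl.get_obs(); print(o['time_s'],o['eef_pos'],o['eef_rot'],o['wrist_force'])
E
```

```text
top wine_key_top 0.68 [0.359 0.401 0.029] [169. 319.]
top wine_key_top 0.61 [0.438 0.495 0.032] [131. 287.]
top wine_key_top 0.55 [0.501 0.321 0.033] [202. 261.]
top wine_bowls_center 0.61 [0.687 0.34  0.046] [194. 187.]
top white_bowls_center 0.68 [0.639 0.118 0.047] [282. 204.]
top white_bowls_center 0.63 [0.376 0.291 0.006] [216. 310.]
top white_bowls_center 0.16 [0.502 0.326 0.003] [203. 261.]
top grey_bowls_center 0.93 [ 0.707 -0.338  0.043] [459. 175.]
top close_key_top 0.51 [ 0.562 -0.064  0.052] [355. 232.]
top cancel_key_top 0.65 [ 0.557 -0.151  0.049] [390. 234.]
scene wine_key_top 0.64 [0.444 0.489 0.034] [471. 186.]
scene wine_key_top 0.49 [0.502 0.324 0.032] [417. 215.]
scene wine_key_top 0.43 [0.361 0.402 0.034] [427. 168.]
scene wine_bowls_center 0.88 [0.692 0.342 0.046] [454. 275.]
scene white_bowls_center 0.89 [0.636 0.116 0.046] [348. 274.]
scene grey_bowls_center 0.8 [ 0.707 -0.333  0.046] [142. 343.]
scene grey_bowls_center 0.56 [0.375 0.293 0.011] [388. 185.]
scene close_key_top 0.65 [ 0.561 -0.067  0.052] [259. 260.]
scene cancel_key_top 0.73 [ 0.559 -0.146  0.046] [224. 267.]
0.7 [0.13879242 0.55801172 0.23132281] [ 0.70186256  0.08598683  0.70185476 -0.08599479] [-0.17857149  0.12934232 -0.18296155]
```

View pics/top1.png

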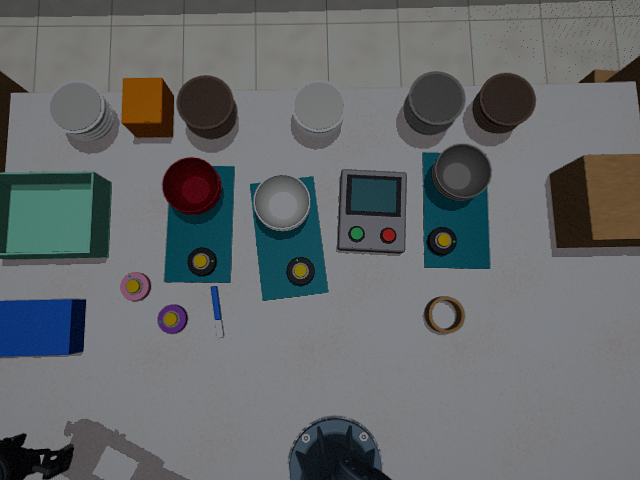

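View pics/scene1.png

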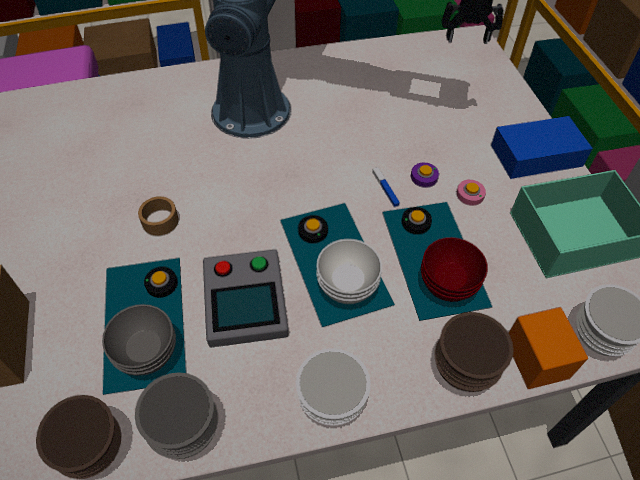

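The wine-red bowls' key is at top px (202,261), world about (0.501, 0.322). The black puck stands on their teal mat, and the pink and purple look-alikes are off the mats. The green key is at px (356,233), about (0.561, -0.065).

Call:
{"fn": "carry_out", "kwargs": {
  "motion": [0,0,0,0.003,-0.014,0.041,1,0,0,0,0.003,-0.014,0.041,1,0,0,0,0.003,-0.014,0.041,1,0,0,0,0.003,-0.014,0.041,1,0,0,0,0.003,-0.014,0.041,1,0,0,0,0.003,-0.014,0.041,1,0,0,0,0.003,-0.014,0.041,1,0,0,0,0.003,-0.014,0.041,1,0,0,0,0.003,-0.014,0.041,1,0,0,0,0.003,-0.014,0.035,1]
}}

```text
time_s: 1.7
eef_pos: [0.5072, 0.3213, 0.2021]
eef_rot: [0.703, 0.084, 0.701, -0.08]
wrist_force: [0.0, 1.5, 0.1]
opening: -0.0
```

```bash
cat > look.py <<'E'
from h import *
import sys
n,k=sys.argv[1:3]
T=pose('wrist'); im=ctrl.camera('wrist'); 
o=ctrl.get_obs(); q=o['eef_rot']; Rt=R.from_quat([q[1],q[2],q[3],q[0]]).as_matrix(); t=np.array(o['eef_pos'])
print(o['time_s'],t.round(4),'toolx',Rt[:,0].round(3),o['wrist_force'],o['opening'])
for d in ctrl.landmark_of('wrist',k)[:3]:
    P=w(T,d['point']); print('lm',round(d['conf'],2),P.round(4),px('wrist',P,T).round(),'tool',(Rt.T@(P-t)).round(4))
for d in ctrl.trace('wrist',k)[:3]:
    m=d['pixels']; print('mask',round(d['conf'],2),m.sum(),np.argwhere(m).mean(0)[::-1].round(1) if m.any() else '')
cv2.imwrite(f'pics/{n}.png',im)
E
python3 look.py w1 wine_key_top
```

```text
1.75 [0.5116 0.3175 0.2016] toolx [ 0.006  0.003 -1.   ] [ 2.07926042 -3.5908733   1.0233618 ] -0.0006829989793219627
lm 0.88 [0.443  0.4944 0.0337] [516.  94.] tool [ 0.1681  0.1552 -0.1089]
lm 0.83 [0.5044 0.3258 0.0351] [330. 213.] tool [ 0.1665  0.0056 -0.0097]
lm 0.61 [0.3571 0.4015 0.032 ] [382.   6.] tool [ 0.1689  0.0447 -0.1707]
mask 0.79 1384 [511.7  93.2]
mask 0.78 1045 [330.4 208.7]
mask 0.64 1254 [379.   15.4]
```

View pics/w1.png

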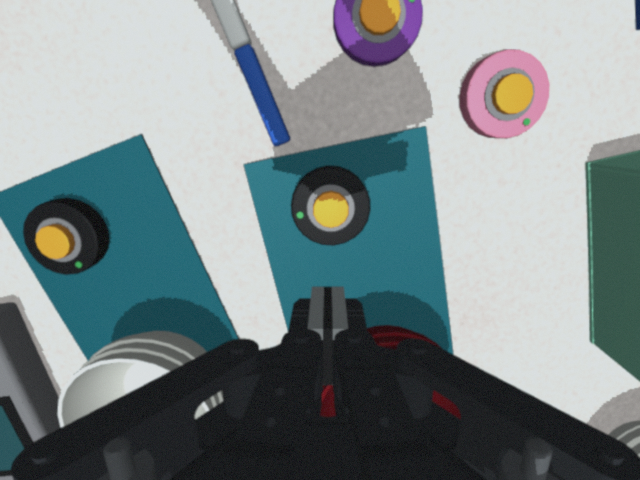

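The wrist picture shows the amber key on its black puck at px (330,209), on the mat with the wine-red bowls. I'm centring over it and descending.

Call:
{"fn": "carry_out", "kwargs": {
  "motion": [0,0,0,0.02,0.004,-0.011,1,0,0,0,0.035,0,0,1,0,0,0,0.035,0,0,1,0,0,0,0.03,0,0,1,0,0,0,0.015,0,0,1,0,0,0,0,0,0,1]
}}

```text
time_s: 2.45
eef_pos: [0.4944, 0.3334, 0.0655]
eef_rot: [0.704, 0.085, 0.701, -0.079]
wrist_force: [-0.1, -0.1, -0.7]
opening: 0.0
```

```bash
python3 look.py w2 wine_key_top
```

```text
2.5 [0.495  0.3337 0.0666] toolx [ 0.007  0.009 -1.   ] [-0.0097984  -0.13287137 -0.28310157] -0.0039535875138167345
lm 0.85 [0.5039 0.325  0.0331] [315. 298.] tool [ 0.0335 -0.0067  0.0105]
lm 0.84 [0.4424 0.4957 0.034 ] [641. 100.] tool [ 0.0338  0.1452 -0.0886]
mask 0.87 1464 [312.9 279.6]
mask 0.72 2890 [617.1 103.8]
```

View pics/w2.png

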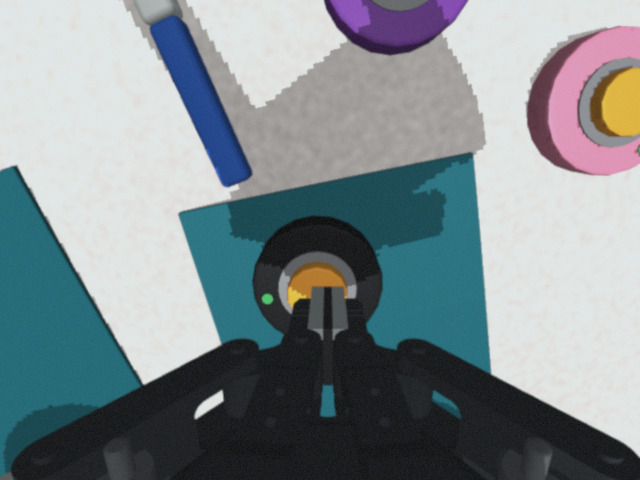

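Call:
{"fn": "carry_out", "kwargs": {
  "motion": [0,0,0,0.008,-0.007,0.009,1,0,0,0,0.01,0,0,1,0,0,0,0,0,0,1]
}}

```text
time_s: 2.9
eef_pos: [0.5084, 0.3258, 0.0541]
eef_rot: [0.708, 0.088, 0.696, -0.076]
wrist_force: [-0.6, -0.4, -0.4]
opening: -0.001
```

```bash
python3 look.py w3 wine_key_top
```

```text
2.95 [0.509  0.3259 0.0548] toolx [ 0.02   0.014 -1.   ] [ 0.36411173 -0.63260067 -0.69856505] 0.0015804557071670848
lm 0.77 [0.5    0.3279 0.0339] [326. 271.] tool [ 0.0208 -0.0006 -0.0095]
mask 0.88 818 [632.   70.4]
mask 0.76 2801 [323.8 267.3]
```

View pics/w3.png

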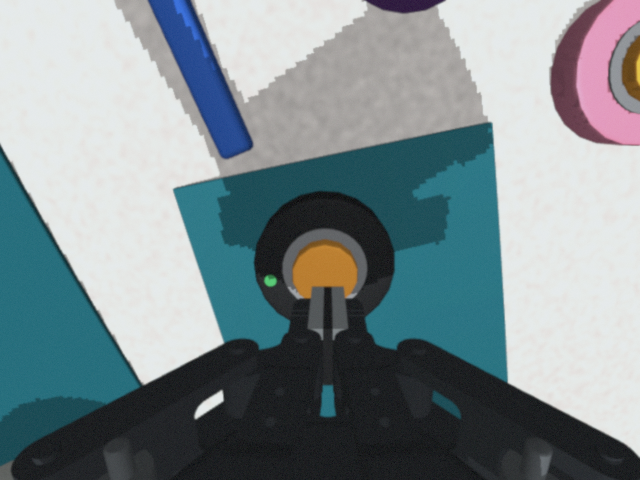

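Call:
{"fn": "carry_out", "kwargs": {
  "motion": [0,0.6,-0.7,0,0,-0.004,1,0,0,0,0,0,0,1,0,0,0,0.004,0,0,1,0,0,0,0,0,0,1]
}}

```text
time_s: 3.45
eef_pos: [0.5048, 0.3278, 0.0516]
eef_rot: [0.704, 0.084, 0.7, -0.08]
wrist_force: [-0.2, -0.6, -0.3]
opening: 0.005
```

```bash
python3 look.py w4 wine_key_top
```

```text
3.5 [0.5051 0.3279 0.0519] toolx [ 0.007  0.005 -1.   ] [0.18964236 0.80507419 0.17784087] -0.0013329469868921353
lm 0.87 [0.5036 0.3246 0.0356] [319. 290.] tool [ 0.0162 -0.0036 -0.0008]
mask 0.83 2349 [322.1 273.2]
mask 0.64 755 [632.7  80.3]
```

Call:
{"fn": "carry_out", "kwargs": {
  "motion": [0,0,0,0.005,-0.002,-0.001,1,0,0,0,0.005,0,0,1,0,0,0,0.004,0,0,1,0,0,0,0,0,0,1]
}}

```text
time_s: 4.0
eef_pos: [0.5037, 0.3259, 0.0367]
eef_rot: [0.705, 0.084, 0.7, -0.08]
wrist_force: [-0.4, -0.6, -1.0]
opening: -0.002
```

Call:
{"fn": "carry_out", "kwargs": {
  "motion": [0,0,0,0.004,0,0,1,0,0,0,0.003,0,0,1,0,0,0,0.002,0,0,1]
}}

```text
time_s: 4.3
eef_pos: [0.5042, 0.3261, 0.0287]
eef_rot: [0.705, 0.084, 0.7, -0.08]
wrist_force: [-7.7, -4.7, 23.3]
opening: -0.001
```

The key is fully down at z = 0.0287 with a clear bottom-stop force, so I'm releasing straight up.

Call:
{"fn": "carry_out", "kwargs": {
  "motion": [0,0,0,-0.003,0,0,1,0,0,0,-0.008,0,0,1,0,0,0,-0.02,0,0,1,0,0,0,-0.03,0,0,1,0,0,0,-0.03,0,0,1,0,0,0,-0.03,0,0,1,0,0,0,0,0,0,1]
}}

```text
time_s: 5.0
eef_pos: [0.5029, 0.3254, 0.1541]
eef_rot: [0.704, 0.083, 0.7, -0.08]
wrist_force: [0.0, 0.6, 0.0]
opening: -0.001
```

```bash
python3 look.py w5 wine_key_top; python3 - <<'E'
from h import *
cv2.imwrite('pics/t2.png',ctrl.camera('top'))
E
```

```text
5.05 [0.5016 0.3248 0.1518] toolx [ 0.003  0.003 -1.   ] [ 0.79004736  0.80676028 -0.36006692] -0.0038528861730748884
lm 0.95 [0.4425 0.4952 0.0333] [547.  94.] tool [ 0.1189  0.1518 -0.097 ]
lm 0.7 [0.4998 0.3279 0.0305] [328. 226.] tool [ 0.1213  0.0022 -0.0028]
mask 0.98 997 [384.5  10.4]
mask 0.86 1374 [327.5 228.4]
mask 0.85 1791 [540.4  94.6]
```

View pics/w5.png

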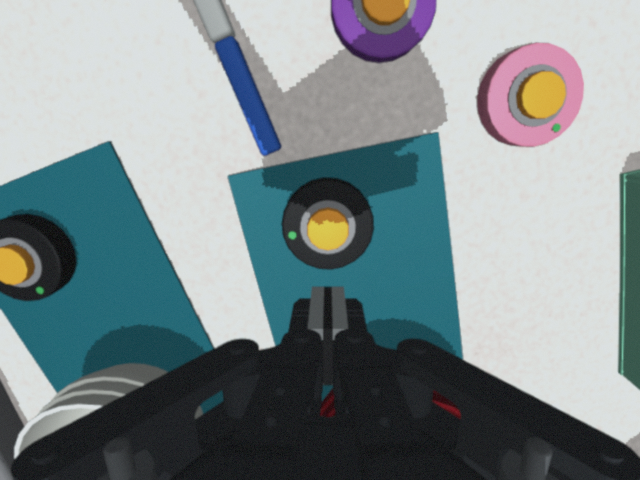

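The key is back up and the puck hasn't moved (key px (328,228), puck still on the mat). Next is the green key.

Call:
{"fn": "carry_out", "kwargs": {
  "motion": [0,0,0,-0.005,-0.042,0.017,1,0,0,0,-0.005,-0.042,0.017,1,0,0,0,0,-0.042,0.017,1,0,0,0,0,-0.042,0.017,1,0,0,0,0,-0.042,0.017,1,0,0,0,0,-0.042,0.017,1,0,0,0,0,-0.042,0.017,1,0,0,0,0,-0.042,0.017,1,0,0,0,0,-0.02,0.008,1,0,0,0,0,-0.004,0.001,1]
}}

```text
time_s: 6.2
eef_pos: [0.5498, -0.0722, 0.1401]
eef_rot: [0.692, 0.08, 0.713, -0.081]
wrist_force: [-0.2, -0.6, -0.1]
opening: 0.001
```

```bash
python3 look.py w6 close_key_top
```

```text
6.25 [ 0.5495 -0.0717  0.1399] toolx [-0.031  0.002 -1.   ] [ 0.1667783  -0.09321931  0.16055314] -0.004276815041776084
lm 0.86 [ 0.5598 -0.0659  0.0491] [340. 260.] tool [0.0904 0.0084 0.0115]
mask 0.62 1694 [337.8 260. ]
```

View pics/w6.png

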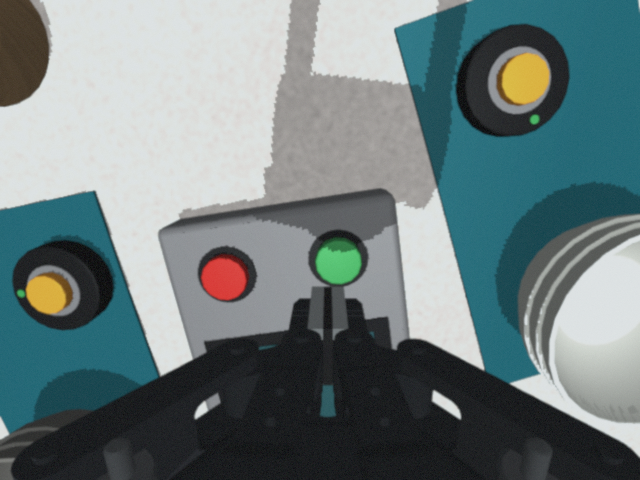

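The green key is at px (338,260), about (0.560, -0.066), and the red key is to its left. I'm centring, levelling the tool and descending.

Call:
{"fn": "carry_out", "kwargs": {
  "motion": [0,-1.4,0.3,0.005,0.007,0.007,1,0,0,0,0.02,0,0,1,0,0,0,0.02,0,0,1,0,0,0,0.012,0,0,1,0,0,0,0.004,0,0,1,0,0,0,0,0,0,1]
}}

```text
time_s: 6.95
eef_pos: [0.5566, -0.0535, 0.0766]
eef_rot: [0.701, 0.077, 0.705, -0.074]
wrist_force: [-0.3, -0.0, 0.2]
opening: -0.001
```

```bash
python3 look.py w7 close_key_top
```

```text
7.0 [ 0.5568 -0.0536  0.077 ] toolx [-0.006  0.005 -1.   ] [-0.14519902 -0.59497132 -0.03586028] -0.003365407613167895
lm 0.68 [ 0.5617 -0.0656  0.0478] [305. 295.] tool [ 0.0291 -0.0108  0.0075]
mask 0.79 1922 [296.5 285.2]
```

View pics/w7.png

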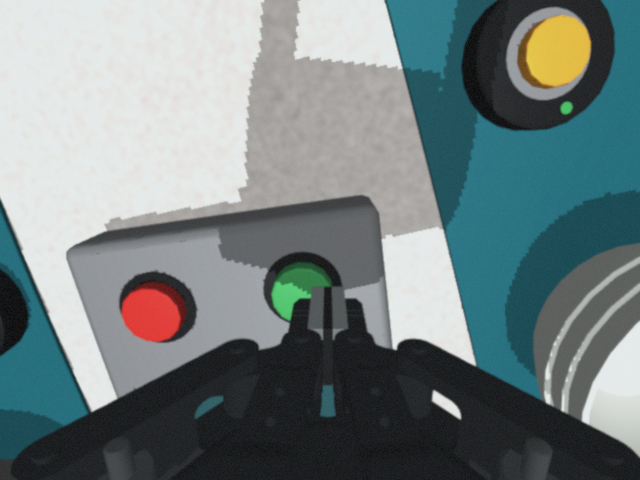

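Lateral moves overshoot by about half, so I'm scaling the correction down.

Call:
{"fn": "carry_out", "kwargs": {
  "motion": [0,0,0,0,-0.007,0.004,1,0,0,0,0.005,0,0,1,0,0,0,0.004,0,0,1,0,0,0,0,0,0,1]
}}

```text
time_s: 7.5
eef_pos: [0.5621, -0.064, 0.0705]
eef_rot: [0.703, 0.077, 0.703, -0.075]
wrist_force: [-0.8, -0.3, -0.6]
opening: -0.002
```

```bash
python3 look.py w8 close_key_top
```

```text
7.55 [ 0.5621 -0.064   0.0707] toolx [ 0.001  0.003 -1.   ] [-0.09064278  0.54460213  0.15680783] 0.0010443460919705978
lm 0.71 [ 0.5608 -0.0665  0.0472] [321. 284.] tool [ 0.0235 -0.0028 -0.0007]
mask 0.86 2127 [317.9 274.3]
```

Centred to about 2 mm. Descending from 0.0707 to just above the key at 0.050.

Call:
{"fn": "carry_out", "kwargs": {
  "motion": [0,0,0,0.005,-0.001,-0.001,1,0,0,0,0.006,0,0,1,0,0,0,0.004,0,0,1,0,0,0,0.002,0,0,1,0,0,0,0,0,0,1]
}}

```text
time_s: 8.15
eef_pos: [0.5606, -0.0643, 0.0521]
eef_rot: [0.703, 0.077, 0.703, -0.075]
wrist_force: [0.5, -0.5, -0.2]
opening: 0.002
```

Call:
{"fn": "carry_out", "kwargs": {
  "motion": [0,0,0,0.004,0,0,1,0,0,0,0.003,0,0,1,0,0,0,0.002,0,0,1]
}}

```text
time_s: 8.45
eef_pos: [0.5611, -0.0644, 0.0435]
eef_rot: [0.703, 0.077, 0.703, -0.075]
wrist_force: [-1.7, 0.8, 5.0]
opening: -0.001
```

Call:
{"fn": "carry_out", "kwargs": {
  "motion": [0,0,0,0.0015,0,0,1]
}}

```text
time_s: 8.55
eef_pos: [0.5612, -0.0645, 0.0428]
eef_rot: [0.703, 0.077, 0.703, -0.075]
wrist_force: [-8.2, 2.1, 19.9]
opening: 0.003
```

Green key is fully down (0.0428, 20 N). Releasing and withdrawing.

Call:
{"fn": "carry_out", "kwargs": {
  "motion": [0,0,0,-0.003,0,0,1,0,0,0,-0.008,0,0,1,0,0,0,-0.02,0,0,1,0,0,0,-0.03,0,0,1,0,0,0,-0.04,0,0,1,0,0,0,-0.04,0,-0.02,1,0,0,0,-0.03,0,-0.04,1,0,0,0,0,0,-0.04,1,0,0,0,0,0,0,1,0,0,0,0,0,0,1]
}}

```text
time_s: 9.55
eef_pos: [0.4605, -0.043, 0.2219]
eef_rot: [0.704, 0.077, 0.702, -0.075]
wrist_force: [-0.1, 0.4, -0.2]
opening: -0.0
```

```bash
python3 - <<'E'
from h import *
o=ctrl.get_obs(); print(o['time_s'],o['eef_pos'],np.abs(o['dq']).max(),o['wrist_force'])
im=ctrl.camera('scene'); a=cv2.imread('pics/scene1.png'); cv2.imwrite('pics/s9.png',im)
T=pose('scene')
for n in ['wine_key_top','close_key_top','wine_bowls_center','white_bowls_center']:
    for d in ctrl.landmark_of('scene',n)[:3]: print(n,round(d['conf'],2),w(T,d['point']).round(3))
E
```

```text
9.55 [ 0.46045944 -0.04301382  0.22190914] 0.0541893964335984 [-0.12540617  0.36328557 -0.16355985]
wine_key_top 0.66 [0.501 0.324 0.034]
wine_key_top 0.6 [0.36  0.402 0.031]
wine_key_top 0.46 [0.444 0.49  0.032]
wine_bowls_center 0.75 [0.691 0.34  0.046]
white_bowls_center 0.71 [0.638 0.116 0.049]
white_bowls_center 0.2 [ 0.36  -0.283  0.026]
```

View pics/s9.png

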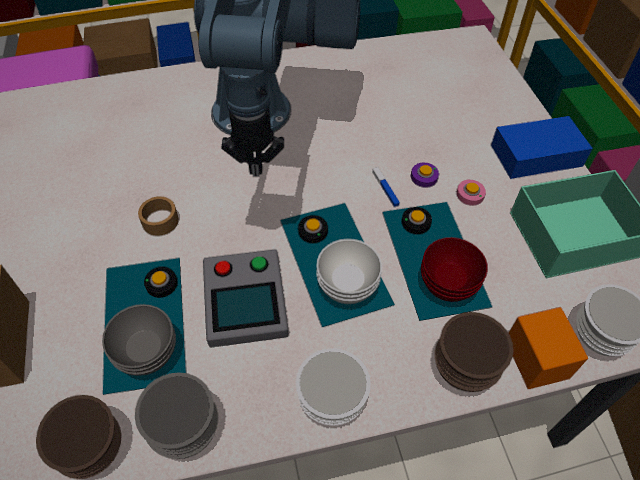

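The scene matches the start: the wine puck is at px (417,219), the green key is up at (259,263), and the arm is clear.

```bash
python3 -c "
from bench import ctrl; print(ctrl.hand_in())"
```

```text
the job is handed in; nothing more can be done
None
```

I pressed the amber key on the wine-red bowls' mat, let it come up, then did the same with the green close key. After that I withdrew the arm and handed the job in at about 9.6 s of the 42 s allowed.

- **Wine key:** the tip went down to z = 0.0287, about the full 7 mm of travel, and hit the bottom stop at about 23 N. That is firmer than the 5 N needed, with about 9 N sideways at that moment.
- **Green key:** the tip went down to z = 0.0428, again about the full 7 mm, at about 20 N on the stop.
- **Last checks:** in the final scene picture both keys are up and nothing looks moved. The wine key and the wine-red and white bowls measure within about 3 mm of where they started. The network did not report the green key in that last picture, so I confirmed it only by eye.
- **Other keys and look-alikes:** the fingers never came near the red cancel key, the other amber keys or the pink and purple look-alikes.

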